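# Clip the condiment caddy onto its slotted stand

## Robot

A 6-joint arm with a two-finger parallel gripper is mounted at the origin on a cart in front of the work surface, level with it; the furniture and walls round the work are solid. World frame = base frame: x ahead of the robot, y to its left, z up, the work surface at z = 0. Lengths are in mm, angles in rad, forces in N, time in s.
With the tool pointing down it reaches from about 275 to 750 mm from the base axis. Payload 10.2 kg.
Tool frame: the origin (TCP) lies midway between the tips of the shut fingers; the grasp point (between the pads) lies grip_depth behind it (grip_depth is the distance from the TCP to the grasp point, in mm); z points along the fingers, y is the line along which they close (so a half turn about z gives the same grasp; the last joint's range is limited). The gripper opens to 85 mm and grips with 20 to 120 N. Pads are 22 mm wide; open, the fingers measure 114 mm over their backs; the gripper's body (76 mm by 85 mm) begins 54 mm behind the grasp point. The pads swing forward as they close: fully open they stand 13 mm farther back than shut.
Start: joints at [1.066, 0.313, 1.498, -0, 1.331, -0.223], TCP at [146.007, 504.295, 231.294] pointing down, gripper open.
Joint ranges: [-2.94, 2.94], [-0.97, 2.17], [0.19, 2.56], [-1.23, 4.37], [0.02, 3.11], [-2.88, 2.88]. Speed limits (rad/s): [2.39, 2.39, 3.01, 3.14, 3.14, 3.14].

## Interface

Orientations are given as a unit quaternion [w, x, y, z].
In Python, from rig import * gives the robot as it stands.
- The arm moves only by the tool servo_tool, never from a script. Its argument "commands" is a list of rows, each a list of 3 entries, a list of its own where there are three numbers: the gripper command: -1 is fully open, 1 is shut, values between are in proportion, then the shift along the tool's x, y, z in m, then the turn, a rotation vector about the tool's x, y, z in units of 6 degrees (1.0 is 6 degrees). In form: [[grip, [dx, dy, dz], [ax, ay, az]], ...]. A call has 1 to 10 rows; each row shifts and turns the commanded pose from where the row before left it, along the tool's axes as they then stand; what a row does not reach is not made up. A row lasts 1/12 s, in which the tool goes at most 41.7 mm and 7.16 degrees, less where a joint would pass 70% of its speed; a pose out of reach is approached as far as the arm can. A call is refused whole if a number of a shift passes 0.0417 or a number of a turn 1, either way. A call with a gripper value outside its range is refused whole. The fingers move at their own pace and stop on an object; "squeeze" is the grip in N (left out, the last holds). Time passes only in rows, so rows that do not move let the fingers close. It gives the time, the measured TCP pose, the force, the opening and the grip force at its end, in the units of the state.
- sense(): the state, without advancing time (a new reading comes with each control period).
- capture(name): name is "side" or "top" or "wrist"; returns a dict with "pixels" (480x640x3 uint8, red, green, blue), "z_map" (480x640 float32, mm along the optical axis (not along the pixel's ray), 0 where there is no reading), "fx", "fy", "cx", "cy" (pixels), "rvec" (rotation vector, rad) and "tvec" (3), from world to camera coordinates, as OpenCV has them; the wrist camera has in their place "T_tool_cam" (4x4, takes a point from camera to tool coordinates, whose origin is the TCP and whose axes are the flange's). Camera axes: x right, y down, z forward; pixel columns grow to the right and rows downward; lengths in mm; the calibration is good to about 2 mm. A picture is of the moment at which its call begins: read the wrist's pose just before it.
- finish_job(): hands the job in; it is judged then, once.
The state is a dict: "time_s": time; "joints": joint angles; "dq": joint speeds; "tau": joint torques, N m; "eef_pos": TCP position; "ee_rot": TCP orientation; "force": force on the tool from outside, world axes, zero at the start; "wrist_torque": the same for the moment, N m; "grip_width": opening from 0.0 (shut) to 1.0 (fully open); "grip_force": force on a finger pad.
Only numpy, scipy, OpenCV 4.12 (cv2) and the standard library are available. Lean on these libraries where they do the work, as an engineer would, in place of code of your own. Each camera call takes 0.05 s, during which the arm holds its last target. There are 200 camera calls.

## Task

Hang the loose wooden condiment caddy on the steel stand: put the two hooks on its back through the two slots in the front of the upright, lower it so that they catch behind the plate, then press down on the ledge at the top of its back until it snaps fully home and the ledge sits on top of the upright. Leave the caddy clipped in and let go, and leave the garlic, the shaker and the salt cellar where they stand.

Things in the scene. Friction and masses are not known exactly. Their poses are not given: they have to be found in the camera images.
- stand: Fixed stand: wooden foot (x -85 to +65, y -80 to +80, 16 mm thick) with a steel upright: channel 110 mm wide (y), 140 mm high, open at the back. Front plate x 0 to 6 mm, with two slots; side flanges to x = 48 mm. Origin on the worktop below the middle of the front face; z up, x from the front face to the back, roughly away from the robot (turned up to 0.3 rad).
- stand_slots (a point): Midpoint between the two slots on the front face of the upright, 105 mm above the stand's origin. Slots are centred 30 mm to either side (y), each 26 mm wide and 50 mm high: stand z 80 to 130 mm. Axes as the stand's.
- caddy: Loose wooden caddy, about 0.4 kg, standing on its flat floor, hooked back roughly away from the robot (turned up to 0.35 rad). Origin: bottom edge of the back panel's rear face, middle; z up, x the way the hooks point. Tray x -112 to 0, y -60 to 60, rim 20 mm high. Panel x -8 to 0, 110 mm wide, 115 mm high. Fully home: 25 mm above the stand's origin, x, y and heading equal.
- caddy_hooks (a point): Midpoint between the necks of the two steel hooks, on the panel's rear face, 60 mm above the caddy's underside; hooks 30 mm to either side (y), 14 mm wide. Neck: caddy z 55 to 65, 8 mm back to the hook (plate is 6). Downturned hook: x 8 to 16, z 31 to 65, rounded tooth at its foot to x = 24. They enter the slots with the caddy's origin 49 to 65 mm above the stand's; then lower.
- caddy_grip (a point): Middle of the caddy's grip bar, 62 mm in front of the panel's rear face and 92 mm above the caddy's underside. The bar runs along the caddy's x: 60 mm long, 14 mm wide (y), 32 mm high (caddy z 78 to 110), on two thin posts, roughly above the centre of mass. Axes as the caddy's.
- caddy_ledge (a point): Middle of the ledge's top, 123 mm above the caddy's underside, 5 mm behind the panel's rear face: where to press with closed fingers. Ledge 110 mm wide, caddy x -8 to +50, 8 mm thick; home, it rests on the upright (its top 148 mm above the worktop). Pressing here with about 5 to 12 N passes the catch; pressing far out on the tray binds.
- catch (a joint): Spring catch hidden in the upright, m: 0 at rest, up to 0.012 pushed back. The hooks' teeth meet it when the caddy's origin is about 45 mm above the stand's, push it back 6 to 7 mm and pass; it then springs back to about 0 and holds the caddy down. The caddy's own weight does not push it past.
- garlic: Garlic bulb, about 50 mm wide and 48 mm high, loose bystander; origin at its underside.
- shaker: Slim glass salt shaker with a light top, 44 mm wide, 90 mm high, loose bystander; origin at its underside.
- cellar: Brown lidded salt cellar, 66 mm wide, 68 mm high, loose bystander; origin at its underside.

How it is judged:
By the outcome, as a careful person would: the job done as asked, in the order asked, and still so for the second after the job is handed in, with the robot touching nothing.
It also fails if it takes over 45 s, if anything falls off the work surface, if the arm or the gripper's body presses on something with over 40 N, if the wrist force passes 120 N, or if a joint passes its speed limit or range.

## Working session

There is one attempt and no reset: what is moved stays moved. The work goes in short steps, Python scripts to look and compute and a tool call to move; the robot and the scene stay as the last step left them, time stands still between calls to the robot, and variables do not carry over. Pictures are saved under pics/ and viewed, at most 10 in all, crops included, and the job is handed in when it is done.

Besides the shell and the picture viewer there is one more tool, called after "Emit:" by a JSON object that holds its "op" and its "data". servo_tool: Moves the arm, as the interface text tells. Its arguments: {"type":"object","properties":{"commands":{"type":"array"},"squeeze":{"type":"number"}},"required":["commands"]}

```bash
mkdir -p pics
cat > h.py <<'E'
from rig import *
import numpy as np, cv2
from scipy.spatial.transform import Rotation as R
def cloud(c, s=None):
    z=c["z_map"].astype(float); v,u=np.mgrid[0:480,0:640]
    P=np.stack([(u-c["cx"])/c["fx"]*z,(v-c["cy"])/c["fy"]*z,z],-1)
    if "rvec" in c:
        M=R.from_rotvec(np.ravel(c["rvec"])).as_matrix(); W=(P-np.ravel(c["tvec"]))@M
    else:
        T=np.array(c["T_tool_cam"]); q=s["ee_rot"]
        W=(P@T[:3,:3].T+T[:3,3])@R.from_quat([q[1],q[2],q[3],q[0]]).as_matrix().T+np.array(s["eef_pos"])
    W[z<=0]=np.nan
    return W
def save(n,img): cv2.imwrite(f"pics/{n}.png",cv2.cvtColor(img,cv2.COLOR_RGB2BGR))
E
python3 - <<'E'
from h import *
s=sense(); print({k:np.round(v,3) for k,v in s.items()})
a=capture("top"); b=capture("side")
np.savez("c0.npz",t=cloud(a),s=cloud(b),tp=a["pixels"],sp=b["pixels"])
save("top0",a["pixels"]);save("side0",b["pixels"])
for c in(a,b):
    M=R.from_rotvec(np.ravel(c["rvec"])).as_matrix();print(-M.T@np.ravel(c["tvec"]),M[2],c["fx"])
E
```

```text
{'time_s': np.float64(0.0), 'joints': array([ 1.066,  0.313,  1.498, -0.   ,  1.331, -0.223]), 'dq': array([ 0.   , -0.001, -0.001,  0.002,  0.001,  0.001]), 'tau': array([ 1.0000e-03, -4.1226e+01, -2.5975e+01, -0.0000e+00,  4.0000e-03,
       -0.0000e+00]), 'eef_pos': array([145.895, 504.059, 230.748]), 'ee_rot': array([-0.   ,  0.14 ,  0.99 , -0.001]), 'force': array([-0.015, -0.239,  0.609]), 'wrist_torque': array([-0.084,  0.   , -0.004]), 'grip_force': np.float64(0.0), 'grip_width': np.float64(1.004)}
[ 465.37853956   20.40270133 1305.96605284] [ 0.07074688 -0.01857228 -0.99732139] 435.25845302094615
[ 509.31137137 1032.85255884  674.1206967 ] [ 0.04651063 -0.87415489 -0.48341492] 503.02868647293275
```

View pics/top0.png

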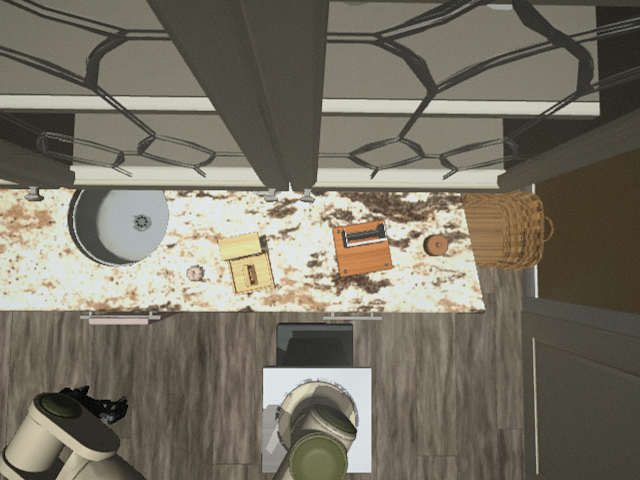

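View pics/side0.png

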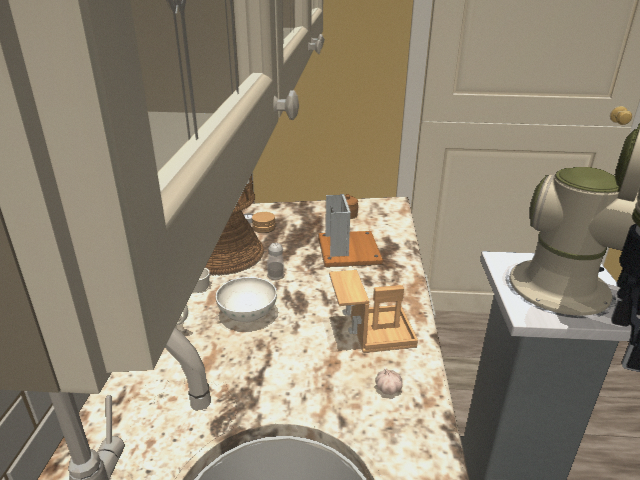

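The top view shows the caddy: tray at about (250,275), bar (251,272) and ledge (240,245). The stand's foot is at (362,248) and its upright at (365,235), with the garlic at (195,273) and the cellar at (436,244). The side view shows the shaker at (275,260), behind and between them. The hooks face the back.

Run:
```python
from h import *
d=np.load("c0.npz");t=d["t"];s=d["s"]
def rect(m,W,n):
    p=W[m]; p=p[~np.isnan(p[:,0])]
    if len(p)<5: print(n,"none");return
    r=cv2.minAreaRect(p[:,:2].astype(np.float32)); print(n,len(p),"c",np.round(r[0],1),"sz",np.round(r[1],1),"ang",round(r[2],2),"z",np.round(np.percentile(p[:,2],[5,50,95]),1),"mean",p.mean(0).round(1))
v,u=np.mgrid[0:480,0:640]
def box(a,b,c,e): return (u>=a)&(u<=b)&(v>=c)&(v<=e)
z=t[...,2]
B=box(210,285,225,300)
rect(B&(z>118)&(z<130),t,"ledge");rect(B&(z>102)&(z<116),t,"bar");rect(B&(z>14)&(z<26),t,"tray")
B=box(322,400,215,285)
rect(B&(z>130)&(z<150),t,"upright");rect(B&(z>10)&(z<20),t,"foot")
rect(box(420,455,228,262)&(z>60)&(z<75),t,"cellar");rect(box(180,210,260,286)&(z>20)&(z<60),t,"garlic")
zs=s[...,2]
rect(((u>265)&(u<288)&(v>238)&(v<280))&(zs>20)&(zs<95),s,"shaker")
B=(u>325)&(u<372)&(v>265)&(v<310)
rect(B&(zs>118)&(zs<130),s,"ledge side")
rect(((u>370)&(u<410)&(v>280)&(v<335))&(zs>102)&(zs<116),s,"bar side")
rect(((u>320)&(u<355)&(v>190)&(v<260))&(zs>133)&(zs<150),s,"upright side")
rect(((u>315)&(u<385)&(v>230)&(v<270))&(zs>10)&(zs<20),s,"foot side")
# cabinet
for nm,W in(("t",t),("s",s)):
    m=(W[...,2]>250)&(W[...,1]>-250)&(W[...,1]<350)&(W[...,0]>300)
    p=W[m];print(nm,len(p),np.percentile(p[:,0],[0,1,5,50]),np.percentile(p[:,2],[0,1,5,50]))
```

```text
ledge 701 c [501.5 214.8] sz [ 58.1 109.5] ang 12.61 z [118.4 120.5 123.7] mean [501.4 214.7 120.7]
bar 153 c [476.2 193. ] sz [139.4 108. ] ang 38.81 z [102.9 107.9 115.8] mean [441.7 199.5 108.5]
tray 193 c [423.4 197.1] sz [105.4 120.6] ang 13.26 z [14.4 17.4 22. ] mean [410.1 192.9  17.5]
upright 142 c [ 534.  -126.2] sz [ 47.3 110.2] ang 9.25 z [132.9 137.1 140.9] mean [ 521.5 -128.1  137.1]
foot 1917 c [ 500.8 -131.6] sz [149.5 159.6] ang 9.56 z [10.6 13.7 17.6] mean [ 491.  -130.4   13.9]
cellar 17 c [ 510.2 -346.3] sz [13.3  9.4] ang 55.86 z [61.5 63.6 67.6] mean [ 510.7 -346.7   64.1]
garlic 190 c [423.1 360.3] sz [43.2 44.7] ang 79.06 z [21.7 29.9 39.2] mean [423.7 358.5  29.9]
shaker 444 c [679.7  17.1] sz [41.5 31.2] ang 14.02 z [24.1 54.  86.1] mean [678.6  19.6  54.9]
ledge side 987 c [504.5 218.7] sz [ 57.9 113.8] ang 12.78 z [119.5 121.4 123.2] mean [504.3 222.6 121.4]
bar side 177 c [423.5 200.4] sz [60.7 16.2] ang 14.19 z [103.9 107.7 109.8] mean [424.  202.3 107.2]
upright side 131 c [ 537.2 -124.1] sz [ 46.6 116.4] ang 9.73 z [133.5 137.  139.6] mean [ 528.7 -119.7  136.8]
foot side 1294 c [ 504.4 -127.4] sz [150.1 167.6] ang 9.67 z [11.5 14.3 17.1] mean [ 495.  -112.9   14.3]
t 88771 [565.5453992  589.27078832 589.74957324 634.93179931] [513.96303094 522.81812967 524.45590695 793.25508638]
s 1998 [567.73929304 570.18171468 576.16049865 591.69577697] [518.47470105 520.56561207 525.8393445  565.99972537]
```

Emit:
{"op": "servo_tool", "data": {"commands": [[-1,[-0.034,-0.021,0],[0,0,0]],[-1,[-0.034,-0.021,0],[0,0,0]],[-1,[-0.034,-0.021,0],[0,0,0]],[-1,[-0.034,-0.021,0],[0,0,0]],[-1,[-0.034,-0.021,0],[0,0,0]],[-1,[-0.034,-0.021,0],[0,0,0]],[-1,[-0.034,-0.021,0],[0,0,0]],[-1,[-0.034,-0.021,0],[0,0,0]],[-1,[-0.034,-0.021,0],[0,0,0]],[-1,[-0.034,-0.021,0],[0,0,0]]]}}

```text
time_s: 0.93
eef_pos: [415.0, 206.3, 231.2]
ee_rot: [-0.0, 0.14, 0.99, -0.0]
force: [0.4, 0.2, -0.3]
grip_width: 1.0
grip_force: 0.0
```

Emit:
{"op": "servo_tool", "data": {"commands": [[-1,[0,0,0],[0,0,-0.96]],[-1,[0,0,0],[0,0,-0.96]],[-1,[0,0,0],[0,0,-0.96]],[-1,[0,0,0],[0,0,-0.96]],[-1,[0,0,0],[0,0,-0.96]],[-1,[0,0,0],[0,0,0]],[-1,[0,0,0],[0,0,0]]]}}

```text
time_s: 1.52
eef_pos: [414.1, 208.0, 231.1]
ee_rot: [-0.0, -0.109, 0.994, -0.0]
force: [-0.5, 0.1, 0.1]
grip_width: 1.004
grip_force: 0.0
```

```bash
cat >> h.py <<'E'
def axes(s):
    q=s["ee_rot"]; return R.from_quat([q[1],q[2],q[3],q[0]]).as_matrix()
E
python3 - <<'E'
from h import *
s=sense(); c=capture("wrist"); W=cloud(c,s); save("w1",c["pixels"]); np.savez("w1.npz",W=W)
print(s["eef_pos"],axes(s).round(3).tolist(),[k for k in s], np.array(c["T_tool_cam"]).round(2).tolist())
z=W[...,2]
for n,a,b in(("ledge",117,130),("bar",103,115.5),("tray",15,25)):
    m=((z>a)&(z<b)).astype(np.uint8); k,l,st,_=cv2.connectedComponentsWithStats(m)
    for i in range(1,k):
        if st[i,4]>150:
            p=W[l==i]; r=cv2.minAreaRect(p[:,:2].astype(np.float32)); print(n,st[i],np.round(r[0],1),np.round(r[1],1),round(r[2],2),np.median(p[:,2]).round(1))
E
```

```text
[414.08310662 208.01358415 231.10184577] [[-0.976, -0.216, -0.0], [-0.216, 0.976, -0.0], [0.0, 0.0, -1.0]] ['time_s', 'joints', 'dq', 'tau', 'eef_pos', 'ee_rot', 'force', 'wrist_torque', 'grip_force', 'grip_width'] [[0.0, -0.96, -0.27, 67.12], [1.0, 0.0, 0.0, 0.88], [0.0, -0.27, 0.96, -142.57], [0.0, 0.0, 0.0, 1.0]]
ledge [ 238  307  134   65 8301] [503.6 215.3] [ 58.7 110.6] 13.26 122.7
bar [ 295  204   19   72 1223] [422.9 197.3] [59.4 14. ] 12.65 109.5
bar [240 299 131   9 892] [476.2 209.3] [  2.2 109.6] 12.78 109.9
tray [   0  156   79  136 5805] [496.4 -89.5] [147.5  75.4] 9.39 16.0
tray [ 250  171  116   99 2038] [426.8 198.1] [106.9 120.3] 12.53 19.4
tray [432 231  43  39 263] [420.  351.5] [24.7 49.2] 58.41 21.3
tray [ 94 443  18  37 308] [803.    3.2] [59.3  8.2] 19.53 20.1
```

View pics/w1.png

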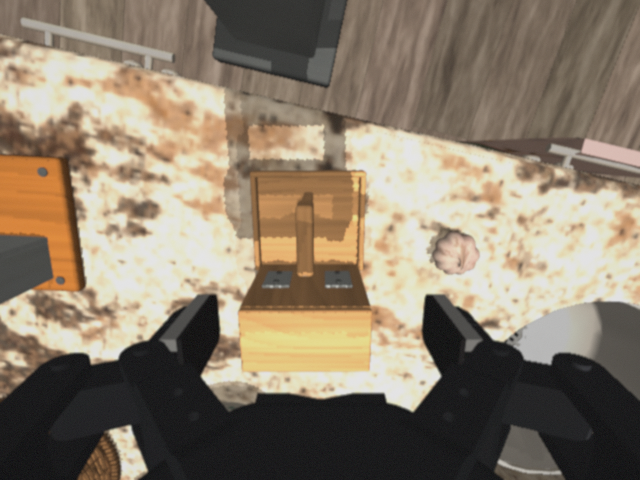

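Wrist view: the bar is at (305,240) and the ledge at (305,338), with the gripper square above them. The bar centre agrees with the first measurement.

```bash
python3 -c "
import rig;print([n for n in dir(rig) if not n.startswith('__')]);print(getattr(rig,'grip_depth',None))"
```

```text
['PlanningError', 'capture', 'finish_job', 'grip_depth', 'sense']
18.700000000000003
```

Emit:
{"op": "servo_tool", "data": {"commands": [[-1,[-0.003,-0.006,0.01],[0,0,0]],[-1,[-0.003,-0.006,0.01],[0,0,0]],[-1,[0,0,0.02],[0,0,0]],[-1,[0,0,0.02],[0,0,0]],[-1,[0,0,0.02],[0,0,0]],[-1,[0,0,0.02],[0,0,0]],[-1,[0,0,0.02],[0,0,0]],[-1,[0,0,0.01],[0,0,0]],[-1,[0,0,0],[0,0,0]]]}}

```text
time_s: 2.32
eef_pos: [421.3, 196.8, 98.4]
ee_rot: [-0.003, -0.109, 0.994, -0.0]
force: [-1.6, -0.3, 0.2]
grip_width: 1.001
grip_force: 0.0
```

Emit:
{"op": "servo_tool", "data": {"commands": [[-1,[0,0,0.013],[0,0,0]],[-1,[0,0,0.011],[0,0,0]],[-1,[0,0,0],[0,0,0]],[1,[0,0,0],[0,0,0]],[1,[0,0,0],[0,0,0]],[1,[0,0,0],[0,0,0]],[1,[0,0,0],[0,0,0]],[1,[0,0,0],[0,0,0]],[1,[0,0,0],[0,0,0]],[1,[0,0,0],[0,0,0]]], "squeeze": 60}}

```text
time_s: 3.15
eef_pos: [422.6, 197.5, 77.4]
ee_rot: [-0.0, -0.11, 0.994, -0.0]
force: [0.1, -1.3, 2.1]
grip_width: 0.158
grip_force: 62.3
```

Emit:
{"op": "servo_tool", "data": {"commands": [[1,[0,0,0],[0,0,0]],[1,[0,0,0],[0,0,0]],[1,[0,0,0],[0,0,0]]]}}

```text
time_s: 3.4
eef_pos: [422.6, 197.6, 77.4]
ee_rot: [-0.0, -0.11, 0.994, -0.0]
force: [-2.4, -2.9, 3.6]
grip_width: 0.154
grip_force: 62.6
```

Emit:
{"op": "servo_tool", "data": {"commands": [[1,[0,0,-0.01],[0,0,0]],[1,[0,0,-0.02],[0,0,0]],[1,[0,0,-0.02],[0,0,0]],[1,[0,0,-0.02],[0,0,0]],[1,[0,0,0],[0,0,0]]]}}

```text
time_s: 3.82
eef_pos: [424.0, 198.1, 149.9]
ee_rot: [0.003, -0.11, 0.994, 0.0]
force: [0.4, 0.6, -2.5]
grip_width: 0.152
grip_force: 61.4
```

Emit:
{"op": "servo_tool", "data": {"commands": [[1,[0.005,-0.02,0],[0,0,0]],[1,[0.01,-0.036,0],[0,0,0]],[1,[0.01,-0.036,0],[0,0,0]],[1,[0.01,-0.036,0],[0,0,0]],[1,[0.01,-0.036,0],[0,0,0]],[1,[0.01,-0.036,0],[0,0,0]],[1,[0.01,-0.036,0],[0,0,0]],[1,[0.01,-0.036,0],[0,0,0]],[1,[0.01,-0.036,0],[0,0,0]],[1,[0.005,-0.024,0],[0,0,0.53]]]}}

```text
time_s: 4.65
eef_pos: [406.6, -148.6, 145.9]
ee_rot: [-0.001, -0.082, 0.997, 0.0]
force: [0.9, 0.5, -3.7]
grip_width: 0.15
grip_force: 61.3
```

Emit:
{"op": "servo_tool", "data": {"commands": [[1,[0,0,0],[0,0,0]],[1,[0,0,0],[0,0,0]],[1,[0,0,0],[0,0,0]]]}}

```text
time_s: 4.9
eef_pos: [407.1, -145.3, 146.1]
ee_rot: [-0.001, -0.083, 0.997, 0.001]
force: [-0.1, 0.8, -4.9]
grip_width: 0.153
grip_force: 61.4
```

Run:
```python
from h import *
s=sense(); print(np.round(s["eef_pos"],1),axes(s).round(3).tolist(),s["force"].round(1) if hasattr(s["force"],'round') else s["force"])
for n in("wrist","top","side"):
    c=capture(n); W=cloud(c,s); z=W[...,2]; save(n+"2",c["pixels"])
    near=(abs(W[...,0]-480)<130)&(abs(W[...,1]+135)<110)
    for nm,a,b in(("ledge",183,200),("bar",170,184),("uptop",132,145),("foot",10,19)):
        m=(near&(z>a)&(z<b)).astype(np.uint8); k,l,st,_=cv2.connectedComponentsWithStats(m)
        for i in range(1,k):
            if st[i,4]>100:
                p=W[l==i]; r=cv2.minAreaRect(p[:,:2].astype(np.float32)); print(n,nm,st[i],np.round(r[0],1),np.round(r[1],1),round(r[2],2),np.percentile(p[:,2],[5,50,95]).round(1))
```

```text
[ 407.1 -145.3  146.1] [[-0.986, -0.165, -0.002], [-0.165, 0.986, 0.002], [0.001, 0.002, -1.0]] [-0.1  0.8 -4.9]
wrist ledge [ 180  316  123   78 2431] [ 402.4 -164.5] [41.3 20. ] 64.87 [183.5 194.1 199.5]
wrist ledge [ 339  317  122   77 2426] [ 396.4 -126.9] [19.7 41.2] 44.19 [183.5 194.1 199.5]
wrist bar [ 266  253  110  145 6730] [ 405.  -142.8] [56.6 37.5] 31.36 [172.9 178.4 183.1]
wrist uptop [310 233  22   7 103] [ 380.5 -148.9] [2.2 9.9] 9.11 [132.7 137.2 141.3]
top ledge [347 238  46  29 882] [ 486.8 -131. ] [ 57.8 110.4] 9.78 [185.6 188.9 192.4]
top foot [332 220  53  58 671] [ 501.3 -131.7] [148.  159.9] 9.73 [10.5 13.8 17.5]
side ledge [343 176  30  20 472] [ 490.2 -125.8] [ 58.2 116.1] 8.91 [185.4 190.  191.8]
side uptop [326 194  24  22 147] [ 536.6 -122.7] [ 47.  117.9] 9.64 [132.5 136.6 139.7]
side foot [ 318  231   65   33 1242] [ 504.3 -127.4] [149.5 166.1] 9.31 [11.4 14.2 16.8]
```

View pics/side2.png

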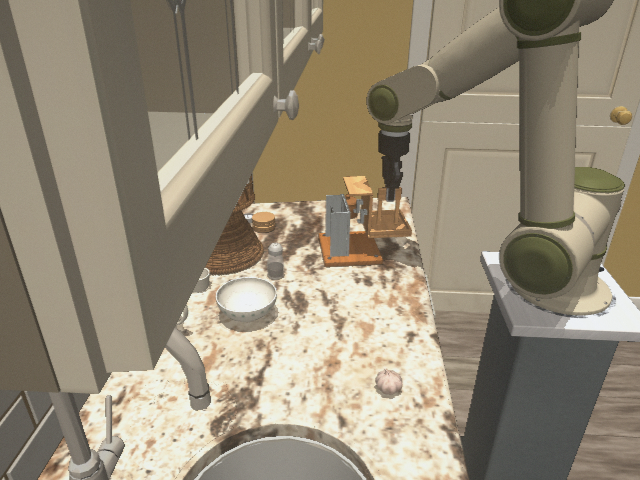

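View pics/wrist2.png

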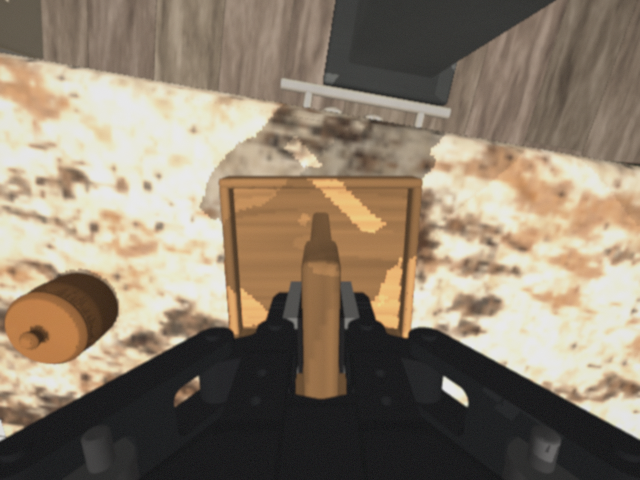

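Side view: the caddy hangs level at (375,205), in front of the upright at (338,225). The wrist view shows the bar square in the pads at (321,300). Measured gap to the plate is about 44 mm, sideways offset about 3.5 mm, and height 68.5 mm.

Emit:
{"op": "servo_tool", "data": {"commands": [[1,[0,-0.0035,0.006],[0,0,0]],[1,[0,0,0.006],[0,0,0]],[1,[0,0,0],[0,0,0]],[1,[0,0,0],[0,0,0]],[1,[-0.005,0,0],[0,0,0]],[1,[-0.005,0,0],[0,0,0]],[1,[-0.005,0,0],[0,0,0]],[1,[0,0,0],[0,0,0]],[1,[0,0,0],[0,0,0]]]}}

```text
time_s: 5.8
eef_pos: [423.2, -146.9, 135.3]
ee_rot: [-0.0, -0.083, 0.997, -0.0]
force: [-0.0, -0.6, -4.9]
grip_width: 0.154
grip_force: 61.3
```

Emit:
{"op": "servo_tool", "data": {"commands": [[1,[-0.004,0,0],[0,0,0]],[1,[-0.004,0,0],[0,0,0]],[1,[-0.004,0,0],[0,0,0]],[1,[0,0,0],[0,0,0]],[1,[0,0,0],[0,0,0]]]}}

```text
time_s: 6.22
eef_pos: [434.9, -144.9, 135.2]
ee_rot: [-0.0, -0.083, 0.997, 0.0]
force: [-1.2, -0.6, -4.4]
grip_width: 0.156
grip_force: 61.4
```

Emit:
{"op": "servo_tool", "data": {"commands": [[1,[-0.004,0,0],[0,0,0]],[1,[-0.004,0,0],[0,0,0]],[1,[-0.004,0,0],[0,0,0]],[1,[0,0,0],[0,0,0]],[1,[0,0,0],[0,0,0]]]}}

```text
time_s: 6.63
eef_pos: [446.8, -143.0, 135.2]
ee_rot: [-0.0, -0.083, 0.997, 0.0]
force: [-0.1, -0.0, -4.7]
grip_width: 0.157
grip_force: 61.4
```

Run:
```python
from h import *
s=sense(); print(np.round(s["eef_pos"],1),axes(s).round(3).tolist(),np.round(s["force"],1))
for n in("top","side"):
    c=capture(n); W=cloud(c,s); z=W[...,2]; save(n+"3",c["pixels"])
    near=(abs(W[...,0]-500)<130)&(abs(W[...,1]+135)<110)
    for nm,a,b in(("ledge",172,190),("uptop",132,145),("foot",10,19)):
        m=(near&(z>a)&(z<b)).astype(np.uint8); k,l,st,_=cv2.connectedComponentsWithStats(m)
        for i in range(1,k):
            if st[i,4]>60:
                p=W[l==i]; r=cv2.minAreaRect(p[:,:2].astype(np.float32)); print(n,nm,st[i],np.round(r[0],1),np.round(r[1],1),round(r[2],2),np.percentile(p[:,2],[5,50,95]).round(1))
    if n=="side": save("s3c",cv2.resize(c["pixels"][160:280,290:430],None,fx=5,fy=5))
```

```text
[ 446.8 -143.   135.2] [[-0.986, -0.165, -0.0], [-0.165, 0.986, 0.0], [0.0, 0.0, -1.0]] [-0.1 -0.  -4.7]
top ledge [346 223  45  29 800] [ 526.2 -128.8] [ 58.1 110.4] 9.55 [174.3 177.8 181.4]
top foot [332 220  52  58 507] [ 500.5 -130.2] [149.8 156.3] 9.38 [10.4 13.5 17.3]
side ledge [367 178  16  15  77] [ 455.6 -130.9] [23.3 82.1] 27.82 [175.4 184.  189.6]
side ledge [328 180  28  20 466] [ 529.3 -124.6] [ 58.4 115.9] 9.35 [174.4 178.6 180.5]
side uptop [331 200  19  16  90] [ 518.7 -101.8] [88.7 41. ] 71.06 [132.4 136.9 139.5]
side uptop [362 200  23   6  88] [ 446.5 -128.7] [57.2 18.4] 6.64 [133.7 139.8 144.7]
side foot [ 318  233   65   32 1031] [ 504.  -124.4] [149.7 164.2] 9.66 [11.5 14.3 16.8]
```

View pics/s3c.png

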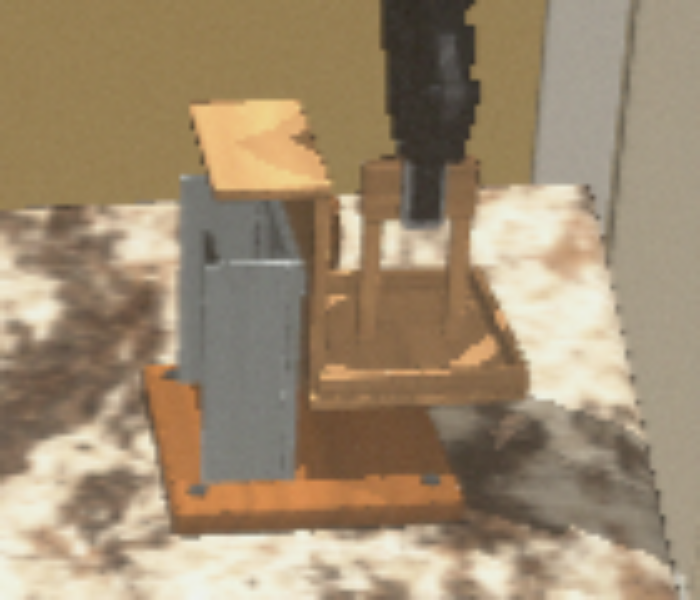

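The crop shows the panel at (315,290), a few mm from the plate's edge at (300,270). There is no contact force, so the hooks are in the slots.

Emit:
{"op": "servo_tool", "data": {"commands": [[1,[-0.002,0,0],[0,0,0]],[1,[-0.001,0,0],[0,0,0]],[1,[0,0,0],[0,0,0]],[1,[0,0,0],[0,0,0]]]}}

```text
time_s: 7.07
eef_pos: [449.6, -142.5, 135.3]
ee_rot: [-0.0, -0.083, 0.997, 0.0]
force: [0.1, -0.5, -3.8]
grip_width: 0.152
grip_force: 61.4
```

Emit:
{"op": "servo_tool", "data": {"commands": [[1,[-0.001,0,0],[0,0,0]],[1,[0,0,0],[0,0,0]],[1,[0,0,0],[0,0,0]]]}}

```text
time_s: 7.32
eef_pos: [450.6, -142.4, 135.3]
ee_rot: [0.0, -0.083, 0.997, -0.0]
force: [-0.2, -0.8, -4.8]
grip_width: 0.154
grip_force: 61.4
```

Emit:
{"op": "servo_tool", "data": {"commands": [[1,[-0.001,0,0],[0,0,0]],[1,[0,0,0],[0,0,0]],[1,[0,0,0],[0,0,0]]]}}

```text
time_s: 7.57
eef_pos: [451.6, -142.2, 135.3]
ee_rot: [-0.0, -0.083, 0.997, 0.0]
force: [0.7, 1.0, -3.9]
grip_width: 0.157
grip_force: 61.4
```

Emit:
{"op": "servo_tool", "data": {"commands": [[1,[-0.001,0,0],[0,0,0]],[1,[0,0,0],[0,0,0]],[1,[0,0,0],[0,0,0]]]}}

```text
time_s: 7.82
eef_pos: [452.5, -142.1, 135.3]
ee_rot: [-0.0, -0.083, 0.997, -0.0]
force: [-1.4, -0.9, -4.1]
grip_width: 0.156
grip_force: 61.4
```

Emit:
{"op": "servo_tool", "data": {"commands": [[1,[-0.001,0,0],[0,0,0]],[1,[0,0,0],[0,0,0]],[1,[0,0,0],[0,0,0]]]}}

```text
time_s: 8.07
eef_pos: [452.5, -142.1, 135.3]
ee_rot: [-0.001, -0.083, 0.997, -0.0]
force: [-9.0, -2.3, -0.0]
grip_width: 0.153
grip_force: 62.1
```

Emit:
{"op": "servo_tool", "data": {"commands": [[1,[0.0018,0,0],[0,0,0]],[1,[0,0,0.002],[0,0,0]],[1,[0,0,0.002],[0,0,0]],[1,[0,0,0.002],[0,0,0]],[1,[0,0,0.002],[0,0,0]],[1,[0,0,0],[0,0,0]],[1,[0,0,0],[0,0,0]]]}}

```text
time_s: 8.65
eef_pos: [451.8, -142.1, 127.1]
ee_rot: [-0.0, -0.083, 0.997, 0.0]
force: [-0.4, 0.7, -4.8]
grip_width: 0.152
grip_force: 61.3
```

Emit:
{"op": "servo_tool", "data": {"commands": [[1,[0,0,0.001],[0,0,0]],[1,[0,0,0.001],[0,0,0]],[1,[0,0,0.001],[0,0,0]],[1,[0,0,0],[0,0,0]],[1,[0,0,0],[0,0,0]]]}}

```text
time_s: 9.07
eef_pos: [451.8, -142.2, 124.3]
ee_rot: [-0.0, -0.083, 0.997, 0.0]
force: [1.0, 0.4, -4.9]
grip_width: 0.156
grip_force: 61.3
```

Emit:
{"op": "servo_tool", "data": {"commands": [[1,[0,0,0.001],[0,0,0]],[1,[0,0,0.001],[0,0,0]],[1,[0,0,0],[0,0,0]],[1,[0,0,0],[0,0,0]]]}}

```text
time_s: 9.4
eef_pos: [451.7, -142.2, 122.2]
ee_rot: [-0.0, -0.083, 0.997, 0.0]
force: [-0.0, -0.2, -4.5]
grip_width: 0.153
grip_force: 61.3
```

Emit:
{"op": "servo_tool", "data": {"commands": [[1,[0,0,0.001],[0,0,0]],[1,[0,0,0],[0,0,0]],[1,[0,0,0],[0,0,0]]]}}

```text
time_s: 9.65
eef_pos: [451.8, -142.2, 121.3]
ee_rot: [-0.0, -0.083, 0.997, 0.0]
force: [-0.2, -0.4, -4.3]
grip_width: 0.152
grip_force: 61.3
```

Emit:
{"op": "servo_tool", "data": {"commands": [[1,[0,0,0.001],[0,0,0]],[1,[0,0,0],[0,0,0]],[1,[0,0,0],[0,0,0]]]}}

```text
time_s: 9.9
eef_pos: [451.8, -142.3, 120.4]
ee_rot: [0.0, -0.083, 0.997, -0.0]
force: [-1.1, -0.2, -2.2]
grip_width: 0.155
grip_force: 61.9
```

Emit:
{"op": "servo_tool", "data": {"commands": [[1,[0,0,0.001],[0,0,0]],[1,[0,0,0],[0,0,0]],[1,[0,0,0],[0,0,0]]]}}

```text
time_s: 10.15
eef_pos: [451.8, -142.3, 119.4]
ee_rot: [0.0, -0.083, 0.997, -0.0]
force: [-1.4, -1.6, -1.3]
grip_width: 0.153
grip_force: 61.9
```

Emit:
{"op": "servo_tool", "data": {"commands": [[0.3,[0,0,0],[0,0,0]],[0,[0,0,0],[0,0,0]],[-0.4,[0,0,0],[0,0,0]],[-0.4,[0,0,0],[0,0,0]],[-0.4,[0,0,0],[0,0,0]],[-0.4,[0,0,0],[0,0,0]],[-0.4,[0,0,0],[0,0,0]]]}}

```text
time_s: 10.73
eef_pos: [451.8, -142.2, 119.3]
ee_rot: [0.0, -0.083, 0.997, -0.0]
force: [-0.4, -0.0, 0.0]
grip_width: 0.699
grip_force: 0.0
```

Emit:
{"op": "servo_tool", "data": {"commands": [[-0.4,[0,0,-0.01],[0,0,0]],[-0.4,[0,0,-0.02],[0,0,0]],[-0.4,[0,0,-0.02],[0,0,0]],[-0.4,[0,0,-0.02],[0,0,0]],[-0.4,[0,0,-0.02],[0,0,0]],[1,[0,0,-0.01],[0,0,0]],[1,[-0.013,0,0],[0,0,0]],[1,[-0.018,0,0],[0,0,0]],[1,[-0.018,0,0],[0,0,0]],[1,[-0.018,0,0],[0,0,0]]], "squeeze": 30}}

```text
time_s: 11.57
eef_pos: [518.5, -130.9, 218.8]
ee_rot: [-0.0, -0.082, 0.997, 0.0]
force: [0.4, -0.7, -0.0]
grip_width: 0.009
grip_force: 0.0
```

Emit:
{"op": "servo_tool", "data": {"commands": [[1,[0,0,0],[0,0,0]],[1,[0,0,0],[0,0,0]],[1,[0,0,0],[0,0,0]],[1,[0,0,0],[0,0,0]]]}}

```text
time_s: 11.9
eef_pos: [517.2, -131.3, 219.2]
ee_rot: [-0.0, -0.082, 0.997, 0.0]
force: [0.3, -0.3, 0.9]
grip_width: -0.005
grip_force: 0.0
```

Run:
```python
from h import *
s=sense(); print(np.round(s["eef_pos"],1),np.round(s["force"],1),s["grip_width"])
for n in("top","side"):
    c=capture(n); W=cloud(c,s); z=W[...,2]
    near=(abs(W[...,0]-500)<130)&(abs(W[...,1]+135)<110)
    for nm,a,b in(("ledge",157,175),("bar",140,155)):
        m=(near&(z>a)&(z<b)).astype(np.uint8); k,l,st,_=cv2.connectedComponentsWithStats(m)
        for i in range(1,k):
            if st[i,4]>40:
                p=W[l==i]; r=cv2.minAreaRect(p[:,:2].astype(np.float32)); print(n,nm,st[i],np.round(r[0],1),np.round(r[1],1),round(r[2],2),np.percentile(p[:,2],[5,50,95]).round(1))
    if n=="side": save("s4c",cv2.resize(c["pixels"][160:280,290:430],None,fx=5,fy=5))
```

```text
[ 517.2 -131.3  219.2] [ 0.3 -0.3  0.9] -0.0048726055372723285
top ledge [346 229   7  17  72] [526.  -81.3] [41.8 16.3] 2.58 [157.9 162.2 165.2]
top bar [368 257   7  12  51] [ 458.6 -140.9] [30.9 12.9] 13.62 [142.  144.8 148.4]
side ledge [328 186  28  20 450] [ 528.6 -125.1] [ 57.9 111.9] 9.94 [158.9 162.3 164.6]
side bar [361 199  24   4  78] [ 448.2 -137.1] [57.5 17. ] 8.72 [140.3 143.4 146.6]
```

View pics/s4c.png

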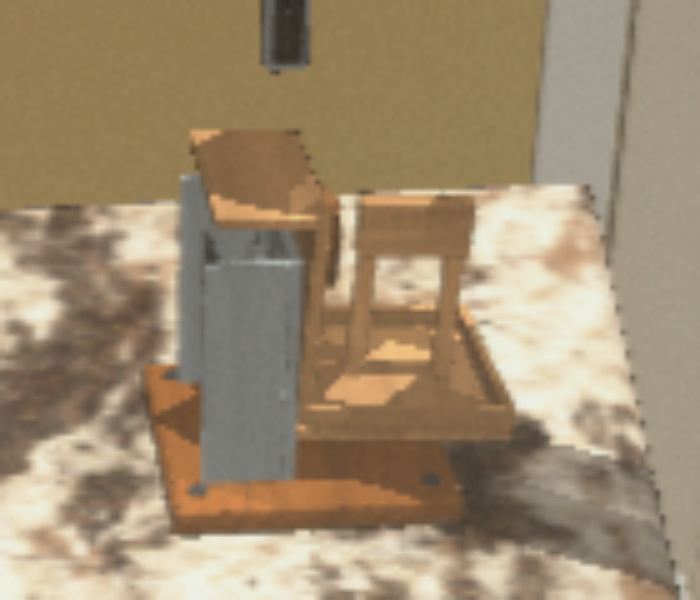

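The crop shows the caddy hanging on its own at (400,330), hooked, with its ledge still above the upright at (260,190). The shut fingers are over the ledge at (287,40). Now I press.

Emit:
{"op": "servo_tool", "data": {"commands": [[1,[0,0,0.015],[0,0,0]],[1,[0,0,0.015],[0,0,0]],[1,[0,0,0.015],[0,0,0]],[1,[0,0,0.005],[0,0,0]],[1,[0,0,0],[0,0,0]],[1,[0,0,0.002],[0,0,0]],[1,[0,0,0.002],[0,0,0]],[1,[0,0,0],[0,0,0]]]}}

```text
time_s: 12.67
eef_pos: [518.0, -131.3, 165.7]
ee_rot: [0.0, -0.083, 0.997, -0.0]
force: [0.1, -0.9, 0.3]
grip_width: 0.0
grip_force: 0.0
```

Emit:
{"op": "servo_tool", "data": {"commands": [[1,[0,0,0.001],[0,0,0]],[1,[0,0,0.001],[0,0,0]],[1,[0,0,0.001],[0,0,0]],[1,[0,0,0.001],[0,0,0]],[1,[0,0,0],[0,0,0]]]}}

```text
time_s: 13.08
eef_pos: [518.4, -131.3, 162.1]
ee_rot: [0.001, -0.083, 0.997, -0.0]
force: [0.6, 1.0, 4.3]
grip_width: 0.0
grip_force: 2.3
```

Emit:
{"op": "servo_tool", "data": {"commands": [[1,[0,0,0.001],[0,0,0]],[1,[0,0,0.001],[0,0,0]],[1,[0,0,0.001],[0,0,0]],[1,[0,0,0.001],[0,0,0]],[1,[0,0,0],[0,0,0]]]}}

```text
time_s: 13.5
eef_pos: [518.8, -131.5, 158.7]
ee_rot: [0.002, -0.083, 0.997, -0.001]
force: [1.4, -0.3, 7.9]
grip_width: -0.001
grip_force: 4.0
```

Emit:
{"op": "servo_tool", "data": {"commands": [[1,[0,0,0.001],[0,0,0]],[1,[0,0,0.001],[0,0,0]],[1,[0,0,0.001],[0,0,0]],[1,[0,0,0.001],[0,0,0]],[1,[0,0,0],[0,0,0]]]}}

```text
time_s: 13.92
eef_pos: [519.2, -131.6, 154.9]
ee_rot: [0.002, -0.083, 0.997, -0.001]
force: [2.1, 0.7, 9.1]
grip_width: -0.006
grip_force: 4.0
```

Emit:
{"op": "servo_tool", "data": {"commands": [[1,[0,0,0.001],[0,0,0]],[1,[0,0,0.001],[0,0,0]],[1,[0,0,0.001],[0,0,0]],[1,[0,0,0.001],[0,0,0]],[1,[0,0,0],[0,0,0]]]}}

```text
time_s: 14.33
eef_pos: [519.6, -131.5, 150.9]
ee_rot: [0.003, -0.083, 0.997, -0.001]
force: [5.3, 0.9, 6.8]
grip_width: -0.005
grip_force: 3.6
```

Emit:
{"op": "servo_tool", "data": {"commands": [[1,[0,0,0.001],[0,0,0]],[1,[0,0,0.001],[0,0,0]],[1,[0,0,0],[0,0,0]]]}}

```text
time_s: 14.58
eef_pos: [519.8, -131.6, 149.1]
ee_rot: [0.003, -0.083, 0.997, -0.001]
force: [5.5, 1.2, 8.7]
grip_width: 0.003
grip_force: 4.0
```

Emit:
{"op": "servo_tool", "data": {"commands": [[1,[0,0,0.001],[0,0,0]],[1,[0,0,0.001],[0,0,0]],[1,[0,0,0],[0,0,0]],[1,[0,0,0],[0,0,0]]]}}

```text
time_s: 14.92
eef_pos: [520.0, -131.6, 148.3]
ee_rot: [0.003, -0.083, 0.997, -0.002]
force: [2.3, 1.9, 17.4]
grip_width: 0.002
grip_force: 9.0
```

Emit:
{"op": "servo_tool", "data": {"commands": [[1,[0,0,0.001],[0,0,0]],[1,[0,0,0],[0,0,0]],[1,[0,0,0],[0,0,0]]]}}

```text
time_s: 15.17
eef_pos: [520.0, -131.6, 148.2]
ee_rot: [0.004, -0.083, 0.997, -0.002]
force: [-0.5, 2.8, 26.4]
grip_width: -0.001
grip_force: 12.8
```

Hard stop at 148.2 mm with the force rising, so the ledge is on the upright. I'll retreat and check.

Emit:
{"op": "servo_tool", "data": {"commands": [[1,[0,0,-0.005],[0,0,0]],[1,[0,0,-0.015],[0,0,0]],[1,[0,0,-0.02],[0,0,0]],[1,[0,0,-0.03],[0,0,0]],[1,[0,0,-0.03],[0,0,0]],[1,[0.03,0,0],[0,0,0]],[1,[0.03,0,0],[0,0,0]],[1,[0.03,0,0],[0,0,0]],[1,[0,0,0],[0,0,0]],[1,[0,0,0],[0,0,0]]]}}

```text
time_s: 16.0
eef_pos: [428.5, -146.2, 244.7]
ee_rot: [0.0, -0.082, 0.997, -0.0]
force: [0.1, -0.7, -0.1]
grip_width: 0.002
grip_force: 0.0
```

Run:
```python
from h import *
s=sense(); print(np.round(s["eef_pos"],1),np.round(s["force"],1))
for n in("top","side"):
    c=capture(n); W=cloud(c,s); z=W[...,2]
    near=(abs(W[...,0]-500)<130)&(abs(W[...,1]+135)<110)
    for nm,a,b in(("ledge",142,160),("bar",126,141)):
        m=(near&(z>a)&(z<b)).astype(np.uint8); k,l,st,_=cv2.connectedComponentsWithStats(m)
        for i in range(1,k):
            if st[i,4]>40:
                p=W[l==i]; r=cv2.minAreaRect(p[:,:2].astype(np.float32)); print(n,nm,st[i],np.round(r[0],1),np.round(r[1],1),round(r[2],2),np.percentile(p[:,2],[5,50,95]).round(1))
    if n=="side": save("s5c",cv2.resize(c["pixels"][160:410,260:430],None,fx=2.3,fy=2.3))
```

```text
[ 428.5 -146.2  244.7] [ 0.1 -0.7 -0.1]
top ledge [344 224  45  27 838] [ 527.1 -128.7] [ 57.7 112. ] 9.32 [142.9 146.2 149.7]
side ledge [327 191  28  21 461] [ 531.1 -126.6] [ 57.7 117.2] 9.89 [144.2 146.9 149. ]
side bar [361 204  23   4  73] [ 449.5 -137.3] [57.6 13.5] 9.64 [126.4 129.8 131.9]
side bar [331 211  24   7 119] [523.  -73.3] [56.9 20.9] 23.98 [126.9 133.2 139.7]
```

View pics/s5c.png

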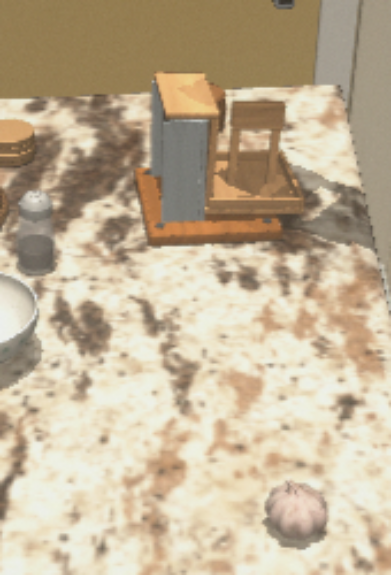

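The ledge sits on the upright at (185,95), with its top at about 147–148 mm, the tray level and the gripper clear. The garlic and the shaker are undisturbed.

```bash
python3 -c "
from rig import *
print(finish_job())"
```

```text
the job is handed in; nothing more can be done
None
```

The caddy is hooked on the stand and pressed down until the ledge stopped on top of the upright (about 148 mm), the gripper is clear, and the job was handed in at about 16 s; the garlic and shaker stayed put, the salt cellar was not re-checked at the end, and no verdict came back.

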